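# Push the latched box home under the tray stack

### The job

Put the latched plastic box away in the bay under the two-tier tray stack: slide it across the counter, without lifting it, in at the open front of the bay, squarely, until it meets the wooden stop bar inside, and press it gently but definitely against the bar for half a second, then let go of it. The stop bar can be set nearer or farther, so feel for it; do not shove or knock the tray stack out of place, and leave the pot, the tumbler and the crayon stand alone.

Things in the scene. Friction and masses are not known exactly. Their poses are not given: they have to be found in the camera images.
- box: Coral plastic box, latched lid shut: a plain block 130 mm long (x axis), 112 wide (y), 46 high (z up), 0.2 to 0.4 kg, loose, slides at 1 to 3 N, too wide to grasp. Origin: centre of its underside. Two flat latches (1.5 mm, look only) on its -x end, the end to push; its +x end enters the bay first. Starts before the bay, up to 60 mm off its middle line, turned up to 0.4 rad from it.
- trays: Two clear trays on clear side panels: 200 mm deep (x), 154 wide (y), 195 high; holds tiles; 3.6 kg, loose: slides if pushed over about 18 N. Origin: centre of its underside, on the counter; z up, x points INTO the bay. The bay is the space under the lower tray: 75 mm high, 134 wide (y -67 to 67). Trays' upright front at x = -100 mm; the panels run from x = -75 to 100.
- bay_mouth (a point): Middle of the bay's mouth at counter level, under the trays' front edge: (-100, 0, 0) mm in the frame of the trays, same axes (x into the bay). The trays overhang: with the box home its near end is 2 to 20 mm past this edge, so an upright tool fouls the trays; the fingers must slope in under them, the gripper leaning back from the stack (30 to 45 degrees does it).
- bay_home (a point): Where the box's origin is when home, for the middle setting of the stop: (-24, 0, 0) mm in the frame of the trays, same axes. The wooden stop bar (part of the stack, across the bay, stiff, 1 to 56 mm above the counter) has its front face set anywhere from x = 32 to 50 mm in the trays' frame; that setting is not measured, so the true home is up to 9 mm nearer or farther along x.
- pot: Bystander: talavera pot of white and blue glazed ceramic with a small plant, 110 mm across, 100 mm high (plant to 140 mm); origin at the centre of its underside.
- tumbler: Bystander: plain stainless steel tumbler, 76 mm across, 125 mm high; origin at the centre of its underside.
- stand: Bystander: beech crayon stand, 120 by 62 by 40 mm, drilled holes with crayons to 95 mm high; origin at the centre of its underside.
There are look-alikes about, which are no part of the job. What is shaped like the box but blue is not meant.

How it is judged (in metres and radians):
On the way:
1. the box, squarely in the bay and deep enough, is pressed against the stop bar with more than 1.5 N for 0.2 s (contact force between box and trays above 1.5 N and x of box in the frame of trays between -0.037 and -0.008 m and angle between the x axis of box and the x axis of trays, either way round below 0.1 rad), for 0.2 s.
At the end, for the whole second after the job is handed in: After being pressed on the bar, the box lies flat and still in the bay, its origin 8 to 37 mm in front of the stack's origin (-x), within 16 mm of the bay's middle line and square to it within 0.1 rad; the stack is within 8 mm of where it was (x of box in the frame of trays between -0.037 and -0.008 m and y of box in the frame of trays between -0.016 and 0.016 m and angle between the x axis of box and the x axis of trays, either way round below 0.1 rad and angle between box's own z axis and vertical below 0.08 rad and height (world z) of box below 0.008 m and linear speed of each of box, trays below 0.01 m/s and distance of trays from where it was at the start of the episode below 0.008 m); the robot touches nothing.
It fails at once if the tray stack is shoved more than 8 mm out of place (distance of trays from where it was at the start of the episode above 0.008 m).
It fails at once if the box is lifted more than 15 mm off the counter (height (world z) of box above 0.015 m).
It fails at once if the pot, tumbler or crayon stand is moved more than 15 mm (distance of any of pot, tumbler, stand from where it was at the start of the episode above 0.015 m).
It also fails if it takes over 72 s, if anything falls off the work surface, if the arm or the gripper's body presses on something with over 40 N, if the wrist force passes 120 N, or if a joint passes its speed limit or range.

### The arm

A 7-joint arm with a two-finger parallel gripper is mounted at the origin on the work surface. World frame = base frame: x ahead of the robot, y to its left, z up, the work surface at z = 0. Lengths are in mm, angles in rad, forces in N, time in s.
With the tool pointing down it reaches from about 350 to 900 mm from the base axis. Payload 7.2 kg.
Tool frame: the origin (TCP) lies midway between the tips of the shut fingers; the grasp point (between the pads) lies 19 mm behind it; z points along the fingers, x is the direction in which the jaws open and shut, and the axes are right-handed (so a half turn about z gives the same grasp; the last joint's range is limited). The gripper opens to 88 mm and grips with 3 to 60 N. Pads are 20 mm wide; open, the fingers measure 115 mm over their backs; the gripper's body (75 mm by 178 mm) begins 61 mm behind the grasp point.
Start: joints at [1.082, 0.411, -0.013, 1.596, 0.006, 1.134, -0.082], TCP at [255.296, -570.485, 222.653] pointing down, gripper open.
Joint ranges: [-2.95, 2.95], [-0.29, 1.99], [-1.47, 1.44], [0.14, 2.54], [-1.03, 4.17], [0.13, 1.85], [-2.86, 2.86]. Speed limits (rad/s): [2.39, 2.39, 3.01, 3.01, 3.14, 3.14, 3.14].

### API

Orientations are given as a rotation vector (axis times angle).
In Python, from rig import robot, effector, ik, monitor, cams, close_job gives the robot as it stands. Calls block until the motion is done:
- robot.goto(position, orientation): joint-space move of the TCP to a pose.
- robot.move_l(position, speed=150, rot=None, until_force=None): straight line of the TCP; rot=None keeps the orientation; speed is the mean speed in mm/s. With until_force (N) it stops when the force on the tool has changed by that much, and returns True; else False.
- robot.goto_joints(angles): joint-space move.
- effector.gripper_to(opening): finger opening in mm; the grip force is fixed at half the most; returns when the fingers have stopped.
- robot.pause(seconds).
- ik(position, orientation): joint angles nearest the present ones, or None.
- monitor.get_state(): the state.
- cams.get_image(name): name is "side" or "top"; returns (picture, depth): 420x560x3 uint8, red, green, blue; 420x560 float32, mm along the optical axis (not along the pixel's ray), 0 where there is no reading.
- cams.calibration(name): a dict with "vertical_fov" (degrees; the focal length in pixels is half the picture's height over the tangent of half this angle, whatever the lens; pixels are square), "cx", "cy" (the principal point, pixels), "R" (3x3) and "t" (3): a world point X has camera coordinates R X + t. Camera axes: x right, y down, z forward; pixel columns grow to the right and rows downward; lengths in mm; the calibration is good to about 2 mm. A picture is of the moment at which its call begins. calibration takes no time and is no camera call.
A pose or a line that the arm cannot do raises robot.Unreachable and nothing moves.
- close_job(): hands the job in, once; it reports no verdict.
Trained networks look in the newest picture that a camera, given by its name, has taken for a name from the list of things; names that differ only in an ending like _2 or _b are one class to them, and where a whole thing is asked for, a point or a joint stands for the part that bears it (a point fixed in the world has none). Each returns a list of dicts, best first, with "p" (0 to 1); they miss things now and then, are a little off and sometimes report something else, mostly with a low value. They report only what shows in the picture. A call takes as long as a camera call. They do not tell look-alikes from the thing itself.
- cams.search_frame(camera, name): "xyz" ([x, y, z] in mm, in the coordinates of the camera as it stood for that picture, good to about 4 mm: the middle of the surface that is visible of it).
- cams.mark_of(camera, name): "xyz" ([x, y, z] in mm, in the coordinates of the camera as it stood for that picture, good to about 4 mm: a listed point, or the origin of a listed thing).
The state is a dict: "clock": time; "joint_positions": joint angles; "qvel": joint speeds; "effort": joint torques, N m; "tcp_pos": TCP position; "tool_rot": TCP orientation; "contact_force": force on the tool from outside, world axes, zero at the start; "ft_torque": the same for the moment, N m; "finger_gap": finger opening in mm.
Only numpy, scipy, OpenCV 4.12 (cv2) and the standard library are available. Lean on these libraries where they do the work, as an engineer would, in place of code of your own. Each camera call takes 0.05 s, during which the arm holds its last target. There are 200 camera calls.

## Working session

There is one attempt and no reset: what is moved stays moved. The work goes in short steps, each a Python script; the robot and the scene stay as the last script left them, time stands still between calls to the robot, and variables do not carry over. Pictures are saved under pics/ and viewed, about 8 in all and at most 12, crops included, and the job is handed in when it is done.

```bash
ls; mkdir -p pics; cat > h.py <<'E'
from rig import robot, effector, ik, monitor, cams, close_job
import numpy as np, cv2
from scipy.spatial.transform import Rotation as Rn
def w(cam,p):
    c=cams.calibration(cam); return np.array(c["R"]).T@(np.array(p)-np.array(c["t"]))
def px(cam,X):
    c=cams.calibration(cam); p=np.array(c["R"])@np.array(X)+np.array(c["t"]); f=210/np.tan(np.radians(c["vertical_fov"])/2)
    return c["cx"]+f*p[0]/p[2], c["cy"]+f*p[1]/p[2]
def cloud(cam,d):
    c=cams.calibration(cam); f=210/np.tan(np.radians(c["vertical_fov"])/2)
    v,u=np.mgrid[:420,:560]; P=np.stack([(u-c["cx"])/f*d,(v-c["cy"])/f*d,d],-1)
    return (P-np.array(c["t"]))@np.array(c["R"])
E
python3 - <<'E'
from h import *
ims=[]
for c in("top","side"):
    im,d=cams.get_image(c); np.savez(f"pics/{c}0.npz",im=im,d=d); cv2.imwrite(f"pics/{c}0.png",im[:,:,::-1])
    for n in("box","trays","bay_mouth","bay_home","pot","tumbler","stand"):
        for f in("mark_of",):
            print(c,n,[(round(r["p"],2),w(c,r["xyz"]).round().tolist(),np.round(px(c,w(c,r["xyz"]))).tolist()) for r in getattr(cams,f)(c,n)[:3]])
s=monitor.get_state();print(s["clock"],s["tcp_pos"],s["tool_rot"],s["contact_force"])
E
```

```text
pics
top box [(0.9, [320.0, 197.0, 1.0], [154.0, 317.0]), (0.55, [571.0, 89.0, 0.0], [207.0, 208.0])]
top trays [(0.66, [570.0, -161.0, 2.0], [314.0, 210.0])]
top bay_mouth []
top bay_home []
top pot [(0.65, [764.0, -105.0, -3.0], [291.0, 131.0])]
top tumbler [(0.67, [698.0, -355.0, 1.0], [395.0, 158.0]), (0.61, [566.0, 90.0, -1.0], [206.0, 210.0])]
top stand [(0.91, [377.0, -249.0, -2.0], [352.0, 295.0])]
side box [(0.63, [564.0, 90.0, 3.0], [261.0, 288.0]), (0.58, [322.0, 199.0, 2.0], [399.0, 333.0])]
side trays [(0.93, [572.0, -155.0, -0.0], [262.0, 217.0])]
side bay_mouth []
side bay_home []
side pot []
side tumbler [(0.66, [695.0, -355.0, -4.0], [222.0, 178.0])]
side stand [(0.56, [376.0, -252.0, -1.0], [335.0, 195.0])]
0.8 [ 255.30993198 -570.46097286  222.66837528] [ 2.63642287e+00 -1.70843276e+00  3.89463817e-05] [ 0.18491556 -0.99397579  0.15175776]
```

View pics/top0.png

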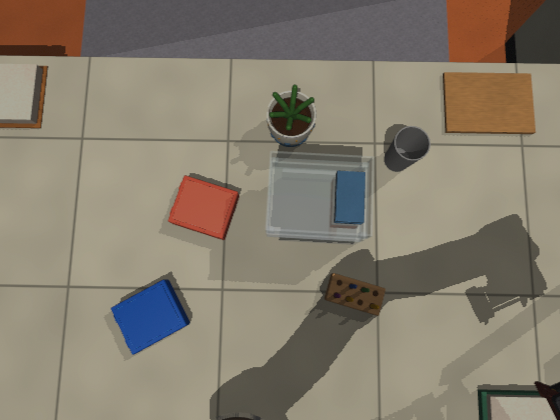

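View pics/side0.png

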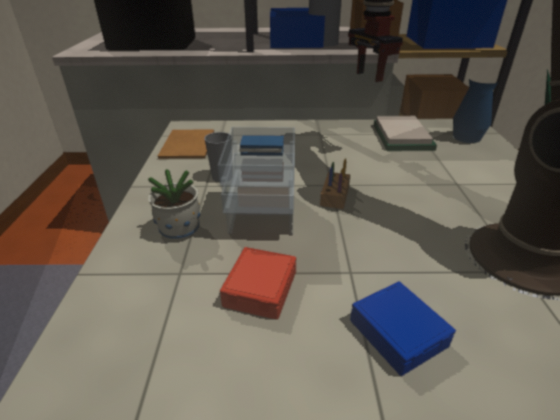

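The red box at top px (205,208) and the blue one at (150,317) have the same shape. The coral one at (205,208) is the target, because blue is excluded. The stack is at top px (318,198), with its open front facing the box (+y side).

```bash
cat >> h.py <<'E'
def boxpose(im,d,cam="top"):
    hsv=cv2.cvtColor(im,cv2.COLOR_RGB2HSV); P=cloud(cam,d)
    m=((hsv[...,0]<8)|(hsv[...,0]>172))&(hsv[...,1]>120)&(hsv[...,2]>90)&(P[...,2]>36)&(P[...,2]<56)
    m&=(P[...,0]>380)&(P[...,0]<760)&(P[...,1]>-300)&(P[...,1]<300)
    q=P[m][:,:2].astype(np.float32); r=cv2.minAreaRect(q)
    return r,cv2.boxPoints(r),q.mean(0),np.median(P[m][:,2])
E
python3 - <<'E'
from h import *
z=np.load("pics/top0.npz"); im,d=z["im"],z["d"]
print(boxpose(im,d))
P=cloud("top",d)
# heights in the tray region
sub=P[140:260:6,255:385:8]; print(sub[...,2].round().astype(int))
a=cv2.resize(im[140:255,160:390],None,fx=3.4,fy=3.4,interpolation=cv2.INTER_CUBIC)
cv2.imwrite("pics/crop.png",a[:,:,::-1])
for y,n in((0,5),):
  for i in range(n):
    T=[cams.get_image("top"),cams.mark_of("top","trays"),cams.mark_of("top","bay_mouth")][1:]
    S=[cams.get_image("side"),cams.mark_of("side","trays"),cams.mark_of("side","bay_mouth")][1:]
    print([[w("top",r["xyz"]).round() for r in l] for l in T],[[w("side",r["xyz"]).round() for r in l] for l in S])
E
```

```text
(((567.4139404296875, 91.01769256591797), (130.80899047851562, 111.2044906616211), 73.33027648925781), array([[495.38687 ,  44.31162 ],
       [601.9179  ,  12.412128],
       [639.44104 , 137.72377 ],
       [532.91    , 169.62326 ]], dtype=float32), array([566.22375,  90.04996], dtype=float32), np.float64(47.899048342601034))
[[ -2  -1   3  56  74  71  56  -1   0   1   1  -1   0   3   0   3  -1]
 [  1   1   1   1  17  13   1   4   5   4   2   1   2   2   2  -3   3]
 [  0   1 197 198 196 196 196   1   0   0   0   2   2   4   1   0  -1]
 [  2   2 195 159 163 169 165 173 173 179 181 185 188 188 194   1  -2]
 [  3   4 195 151 149 150 150 151 149 152 152 149 149 151 161   1   1]
 [  4   0 193 152 150 152 152 150 151 151 151 151 153 151 148  -2   1]
 [  3   2 169 153 150 150 149 149 149 150 150 178 178 179 150   0  -3]
 [  2   4 150 150 151 151 149 149 154 152 150 177 179 180 152   0   1]
 [  2   2 151 148 149 147 150 149 150 152 151 180 178 181 151  -3   3]
 [  1   4 150 152 149 148 151 151 150 148 155 178 179 177 152   4   0]
 [ -2   1 150 148 151 148 147 150 149 150 160 178 181 180 15
[... 348 characters left out ...]
 148 163   1   0]
 [  3   1  85  98  99 114 124 126 127 150 158 165 174 180 187   3  -2]
 [  1   3   1  -1  -2   3   2   1  13  21  35  45  54   3   0   3   3]
 [  3   2   0   2   2   1   0   0   2   1  -2  -1   0  -1   4   0   4]
 [ -1   0   2   0  -1   0  -1   1   1   1  -1   3   2  -4   2   0   1]]
[[array([ 570., -160.,    2.])], [array([ 696., -352.,   -1.])]] [[array([ 569., -154.,    1.])], []]
[[array([ 568., -162.,    3.])], []] [[array([ 571., -158.,   -0.])], []]
[[array([ 572., -160.,    2.])], []] [[array([ 571., -154.,   -0.])], []]
[[array([ 569., -159.,    5.])], []] [[array([ 568., -157.,    1.])], []]
[[array([ 569., -162.,    1.])], []] [[array([ 571., -157.,    2.])], []]
```

View pics/crop.png

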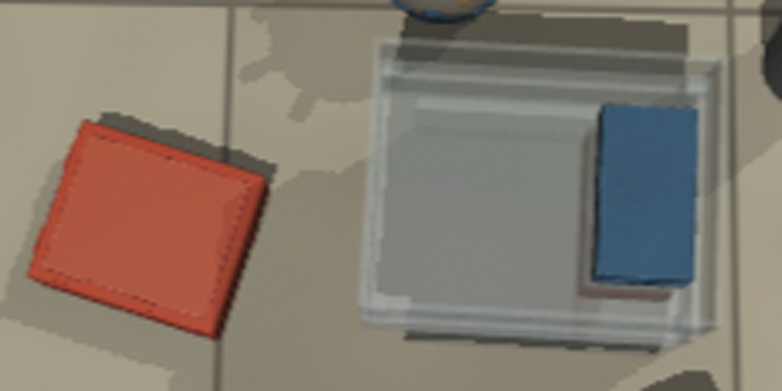

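```bash
cat >> h.py <<'E'
TILT=np.radians(42)
def pose(p,psi,z=16,tilt=None):  # psi: heading (world yaw) of push direction
    t=TILT if tilt is None else tilt
    f=np.array([np.cos(psi),np.sin(psi),0]); up=np.array([0,0,1.])
    zt=np.sin(t)*f-np.cos(t)*up; xt=np.cross(f,up)   # jaw axis horizontal
    best=None
    for s in(1,-1):
        R=Rn.from_matrix(np.stack([s*xt,np.cross(zt,s*xt),zt],1)).as_rotvec()
        q=ik([p[0],p[1],z],R)
        if q is not None:
            c=np.abs(np.array(q)[6])
            if best is None or c<best[0]: best=(c,R,q)
    return (None,None) if best is None else (best[1],np.array(best[2]))
E
python3 - <<'E'
from h import *
z=np.load("pics/top0.npz"); im,d=z["im"],z["d"]; P=cloud("top",d)
z2=np.load("pics/side0.npz")
for cam,PP in(("top",P),("side",cloud("side",z2["d"]))):
  for lo,hi in((185,205),(140,205)):
    m=(PP[...,2]>lo)&(PP[...,2]<hi)&(abs(PP[...,0]-570)<140)&(abs(PP[...,1]+160)<150)
    q=PP[m][:,:2].astype(np.float32); r=cv2.minAreaRect(q); print(cam,lo,r,cv2.boxPoints(r).round(1).tolist(),len(q))
# front edge line: rim pts at z~195, min y per column
m=(P[...,2]>140)&(P[...,2]<205)&(abs(P[...,0]-570)<140)&(abs(P[...,1]+160)<150)
for a in range(500,650,10):
    k=m&(abs(P[...,0]-a)<5); print(a,P[k][:,1].max().round(1),P[k][:,1].min().round(1),end=" | ")
psi=np.radians(-106.67)
for p,s in(((590,170),psi),((570,-40),-1.57),((570,-85),-1.57)):
    for t in(35,42,45):
        R,q=pose(p,s,tilt=np.radians(t)); print(p,t,None if q is None else q.round(2))
E
```

```text
top 185 ((571.8441162109375, -158.5440673828125), (200.16726684570312, 155.0819854736328), 87.73434448242188) [[490.3999938964844, -255.5], [645.4000244140625, -261.6000061035156], [653.2999877929688, -61.599998474121094], [498.29998779296875, -55.5]] 1093
top 140 ((571.8350830078125, -158.5420684814453), (200.16661071777344, 155.10110473632812), 87.73828125) [[490.3999938964844, -255.5], [645.4000244140625, -261.6000061035156], [653.2999877929688, -61.599998474121094], [498.29998779296875, -55.5]] 8748
side 185 ((570.6971435546875, -156.39593505859375), (205.53298950195312, 153.1949920654297), 88.06539916992188) [[490.70001220703125, -256.5], [643.7999877929688, -261.70001220703125], [650.7000122070312, -56.29999923706055], [497.6000061035156, -51.099998474121094]] 848
side 140 ((569.9404907226562, -156.04666137695312), (205.8330535888672, 154.0988311767578), 87.72264862060547) [[488.8999938964844, -255.8000030517578], [642.7999877929688, -261.8999938964844], [651.0, -56.29999923706055], [497.0, -50.099998474121094]] 4359
500 -56.0 -254.8 | 510 -56.9 -254.9 | 520 -56.7 -255.3 | 530 -56.5 -257.2 | 540 -58.0 -257.4 | 550 -57.9 -257.8 | 560 -57.8 -257.8 | 570 -59.3 -257.9 | 580 -59.1 -258.2 | 590 -59.0 -258.2 | 600 -60.6 -258.6 | 610 -60.4 -258.6 | 620 -60.4 -260.6 | 630 -62.0 -260.6 | 640 -61.7 -261.1 | (590, 170) 35 [-0.21  0.99 -0.65  1.4   0.81  1.57 -1.36]
(590, 170) 42 [-0.26  1.06 -0.63  1.33  0.84  1.69 -1.36]
(590, 170) 45 [-0.29  1.08 -0.62  1.29  0.85  1.74 -1.36]
(570, -40) 35 [-0.03  0.76 -0.46  1.84  0.97  1.17 -1.08]
(570, -40) 42 [-0.08  0.82 -0.47  1.81  1.03  1.29 -1.17]
(570, -40) 45 [-0.1   0.85 -0.48  1.8   1.05  1.35 -1.2 ]
(570, -85) 35 [-0.01  0.73 -0.38  1.87  0.97  1.09 -1.03]
(570, -85) 42 [-0.06  0.79 -0.4   1.85  1.04  1.22 -1.12]
(570, -85) 45 [-0.08  0.82 -0.4   1.84  1.07  1.27 -1.16]
```

```bash
cat >> h.py <<'E'
T=np.array([571.4,-158.]); PB=np.radians(-92.27)
F=np.array([np.cos(PB),np.sin(PB)]); L=np.array([-F[1],F[0]])
def W(u,l): return T+u*F+l*L
def B(p): v=np.asarray(p)[:2]-T; return np.array([v@F,v@L])
def boxb(name):
    im,d=cams.get_image("top"); cv2.imwrite(f"pics/{name}.png",im[:,:,::-1]); np.savez(f"pics/{name}.npz",im=im,d=d)
    r,c,_,_=boxpose(im,d); 
    e=c[1]-c[0] if np.linalg.norm(c[1]-c[0])>np.linalg.norm(c[2]-c[1]) else c[2]-c[1]
    a=np.arctan2(e[1],e[0])-PB; a=(a+np.pi/2)%np.pi-np.pi/2
    return B(r[0]),np.degrees(a),r[1]
E
python3 - <<'E'
from h import *
print(boxb("top1"))
s=monitor.get_state()
effector.gripper_to(0)
R,q=pose([350,-480],PB,z=400,tilt=0); print(q.round(2)); robot.goto([350,-480,400],R)
p=W(-212,-112); R,q=pose(p,PB,z=250,tilt=0); print(p,q.round(2)); robot.goto([*p,250],R)
robot.move_l([*p,18],speed=150)
print(monitor.get_state()["clock"],monitor.get_state()["contact_force"].round(1))
hit=robot.move_l([*W(-212,-71),18],speed=35,until_force=25)
st=monitor.get_state(); print(hit,st["clock"],st["contact_force"],B(st["tcp_pos"]))
robot.move_l([*W(-212,-112),18],speed=120); robot.move_l([*W(-212,-112),200],speed=200)
print(boxb("top2"),monitor.get_state()["clock"])
E
```

```text
(array([-248.67846764,  -13.77691599]), np.float64(-14.231447662327486), (130.8446044921875, 111.28309631347656))
[ 1.06  0.28 -0.27  1.38  0.08  1.49  0.75]
[467.88491498  58.2698018 ] [ 0.54  0.22 -0.87  1.87  0.19  1.13 -0.44]
8.325 [-0.3 -0.   0.4]
False 9.65 [-0.33319163 -0.0938637  -0.57774465] [-212.21618834  -70.87475292]
(array([-254.98143512,    3.24954973]), np.float64(-8.916959431410605), (129.34243774414062, 110.49445343017578)) 11.25
```

```bash
cat >> h.py <<'E'
OFF=65+7.4
def tool(u,l,adeg,gap=0,z=16):
    a=np.radians(adeg); uv=np.array([u,l])-(OFF+gap)*np.array([np.cos(a),np.sin(a)])
    p=W(*uv); R,q=pose(p,PB+a,z=z); return [*p,z],R,q
def rep():
    s=monitor.get_state(); return round(s["clock"],2),B(s["tcp_pos"]).round(1),np.round(s["contact_force"],1)
E
python3 - <<'E'
from h import *
b,a,_=boxb("top3"); print(b,a)
p,R,q=tool(*b,a,gap=35,z=200); robot.goto(p,R); print(q.round(2),rep())
effector.gripper_to(64)
p,R,q=tool(*b,a,gap=35); robot.move_l(p,150,rot=R); print(rep())
p,R,q=tool(*b,a,gap=4); robot.move_l(p,80,rot=R)
n=5
for i in range(1,n+1):
    k=i/n; aa=a*(1-k); u=b[0]+45*k; l=b[1]+np.radians(a)*45*(k-k*k/2)
    p,R,q=tool(u,l,aa); robot.move_l(p,30,rot=R); print(rep())
l0=l
p,R,q=tool(-190,l0,0); robot.move_l(p,40,rot=R)
print(rep(),"expect",(-190,l0)); print(boxb("top4"))
E
```

```text
[-254.24698805    2.67864381] -8.31369663334757
[-0.43  0.82 -0.43  1.23  0.68  1.82 -1.08] (12.43, array([-359. ,   18.7]), array([ 0.5, -1.4,  0.9]))
(14.88, array([-360.9,   18.8]), array([ 0.8, -0.1, -0.2]))
(16.01, array([-316.8,    9.8]), array([-0.2,  0.1, -1.2]))
(16.47, array([-307.9,    6.7]), array([-0. ,  0.5, -0.1]))
(16.93, array([-299.,    4.]), array([-0.4, -0.7,  0.3]))
(17.38, array([-290. ,    1.5]), array([0.1, 0.7, 0.6]))
(17.84, array([-281.1,   -0.7]), array([-1. ,  1.2, -0.1]))
(18.48, array([-261.7,   -0.6]), array([-0. ,  0.2, -0.3])) expect (-190, np.float64(-0.5861372202055644))
(array([-187.05148644,   -1.18141955]), np.float64(-0.3657879867972519), (131.26014709472656, 111.34954833984375))
```

View pics/top4.png

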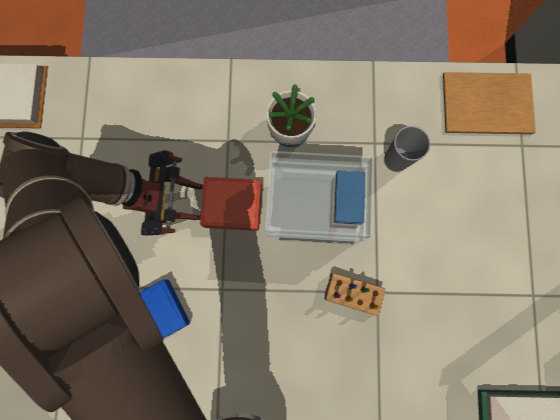

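The box is square and centred in front of the mouth: it spans px (202–262, 178–230), with the fingers at (190,183) and (190,216). Next I push it in and feel for the bar.

```bash
python3 - <<'E'
from h import *
_,R,_=tool(-100,-0.6,0)
print(robot.move_l([*W(-122,-0.3),16],45,rot=R,until_force=10),rep())
hit=robot.move_l([*W(-83,-0.1),16],12,until_force=6); print(hit,rep())
for i in range(4):
    robot.pause(0.15); s=monitor.get_state(); print(rep(), "push", (-s["contact_force"][:2]@F).round(2))
E
```

```text
False (21.79, array([-122.1,   -0.3]), array([-0.5,  0.9, -0.4]))
True (23.69, array([-99.8,  -0.2]), array([-0.4,  1.4,  0.9]))
(23.84, array([-99.8,  -0.4]), array([0.5, 1.6, 1.1])) push 1.58
(23.99, array([-99.8,  -0.5]), array([0.5, 1.1, 0.8])) push 1.11
(24.14, array([-99.9,  -0.6]), array([0.2, 1. , 0.7])) push 1.0
(24.29, array([-99.9,  -0.6]), array([0.8, 0.7, 0.2])) push 0.76
```

The move stopped at box u≈-25, but the force relaxed when it stopped. I'll step in by small amounts until a steady press holds.

```bash
python3 - <<'E'
from h import *
u=B(monitor.get_state()["tcp_pos"])[0]
for k in range(10):
    u+=0.7; robot.move_l([*W(u,-0.3),16],8)
    f=[]
    for i in range(5):
        robot.pause(0.05); f.append(-monitor.get_state()["contact_force"][:2]@F)
    print(round(u,1),rep(),"push",np.round(np.mean(f),2))
    if np.mean(f)>5.5: break
f=[]
for i in range(12):
    robot.pause(0.06); f.append(-monitor.get_state()["contact_force"][:2]@F)
print(np.round(f,1)); print(rep(),boxb("top5"))
E
```

```text
-99.2 (24.85, array([-99.6,  -0.4]), array([-1.1,  3.8, -3.3])) push 3.25
-98.5 (25.35, array([-99.5,  -0.4]), array([-0.3,  4.4, -2.5])) push 5.26
-97.8 (25.85, array([-99.3,  -0.4]), array([-1. ,  8.1, -2.8])) push 6.69
[6.6 6.7 6.6 6.6 7.4 6.9 6.3 6.6 6.7 6.9 6.7 6.9]
(26.55, array([-99.3,  -0.4]), array([-1.1,  7. , -2.5])) (array([-135.24365303, -577.2097663 ]), np.float64(-87.72999999999999), (0.0, 0.0))h.py:18: RuntimeWarning: Mean of empty slice.
  return r,cv2.boxPoints(r),q.mean(0),np.median(P[m][:,2])
  ret = um.true_divide(
  return _methods._mean(a, axis=axis, dtype=dtype,
  ret = ret.dtype.type(ret / rcount)
```

```bash
python3 - <<'E'
from h import *
robot.move_l([*W(-130,-0.4),17],40); robot.move_l([*W(-230,-0.4),60],150); robot.move_l([*W(-330,0),220],200)
print(rep())
a,da=cams.get_image("top"); b,_=cams.get_image("side")
P=cloud("top",da); m=(P[...,2]>140)&(P[...,2]<205)&(abs(P[...,0]-570)<140)&(abs(P[...,1]+160)<150)
print(cv2.minAreaRect(P[m][:,:2].astype(np.float32)))
for c in("top","side"): print(c,[(round(r["p"],2),B(w(c,r["xyz"])).round(),px(c,w(c,r["xyz"]))) for r in cams.mark_of(c,"box")])
A=cv2.resize(a[140:260,240:390],(500,400),interpolation=cv2.INTER_CUBIC); Bc=cv2.resize(b[110:240,190:320],(400,400),interpolation=cv2.INTER_CUBIC)
cv2.imwrite("pics/end.png",cv2.resize(np.hstack([A,Bc]),None,fx=.88,fy=.88)[:,:,::-1])
E
```

```text
(29.52, array([-3.289e+02, -2.000e-01]), array([ 0.7, -0.4,  0.4]))
((571.7078247070312, -158.596923828125), (200.57501220703125, 154.99017333984375), 87.78120422363281)
top [(0.65, array([-343., -263.]), (np.float64(155.02866121287798), np.float64(316.0471044605226)))]
side [(0.73, array([-344., -262.]), (np.float64(397.34916921658044), np.float64(333.6850222565261))), (0.63, array([-27.,  -2.]), (np.float64(261.8938172422561), np.float64(222.39205450802166)))]
```

View pics/end.png

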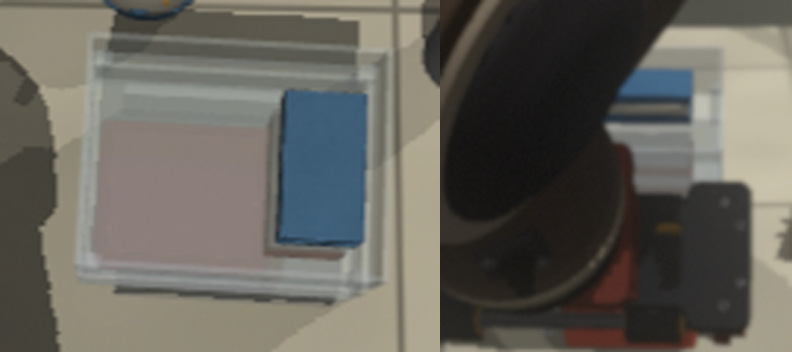

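Seen through the trays from above, the box sits square and centred in the bay, at crop px (95–270, 118–265). The stack has moved less than 0.3 mm, and the network puts the box at (-27, -2) mm in the trays' frame. I'm handing in.

```bash
python3 -c "
from h import *
robot.pause(0.3); print(rep()); close_job()"
```

```text
(30.02, array([-329.9,   -0. ]), array([0.6, 0.4, 0.4]))
the job is handed in; nothing more can be done
```

The box is in the bay against the stop bar, and I handed the job in at about 30 s of the 72 allowed; no verdict is reported.

**What I did:**
- Nudged the coral box sideways to centre it on the bay.
- Squared it with the two open fingers, the gripper leaning back 42°.
- Slid it in until it met something stiff at about x = -25 mm in the trays' frame.
- Pressed steadily at about 6.7 N for 0.7 s, then backed off.

**Last checks:**
- **Box:** the side-camera network put it at (-27, -2) mm in the trays' frame. The top view through the trays shows it square and centred.
- **Stack:** it moved less than 0.3 mm.
- **Robot:** it is clear and reads about zero contact force.

**Checks that failed or disagreed:**
- The first force-triggered stop relaxed to about 1 N, so I stepped in by small amounts until the press held.
- My colour-based measurement cannot see the box under the tray, so its final yaw was judged only by eye; it measured -0.4° just before entry.
- The arm mostly blocked the side view.
- The final top-camera network reported only the blue look-alike.

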